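# Free the stuck paint pot and stand it on the plate

### The job

The paint pot is wedged between the two stiff cheeks of its pot holder, and a straight pull would only lift the whole holder off its base. Rock the pot from side to side, towards one cheek and then the other, until both cheeks have been pushed well back off its foot, then lift it out and stand it upright in the middle of the white plate and let go. Keep the holder down on its base and leave the other things on the bench where they are.

Things in the scene. Friction and masses are not known exactly. Their poses are not given: they have to be found in the camera images.
- base: Flat steel base plate of the pot holder, 130 x 90 x 4 mm, fixed; origin at the centre of its underside, on the bench. Its x axis (long side) is the line through the two cheeks, the direction in which the pot is rocked; z is up. On it lies the wooden holder, 124 x 84 mm, deck top 20 mm above the bench, with a 44 x 44 mm recess in the middle for the pot's foot.
- rib_top (a point): Top of the straight rib in the recess, 14 mm above the bench at the base's centre (axes as the base's). The rib is 4 mm wide and runs along y under the pot's centre: the pot stands on it and tips over it, towards +x or -x only.
- holder (a joint): Height of the wooden holder above its place on the base, m; 0 = down. It is held only by its own weight (about 17 N): it slides straight up two guide pins if the pot is pulled while still caught, and must not be lifted (4 mm spoils the job). It cannot shift or turn sideways.
- cheek_a_top (a point): Middle of the upper inner edge of the cheek on the base's +x side, 58 mm above the bench. Each cheek is an upright aluminium block, 40 mm wide in y, 10 mm thick in x, from 22 to 58 mm above the bench; its inner face is 16.5 mm from the base's centre when its joint reads 0. A lower block, 20 to 33 mm high, stands behind it out to 39.5 mm.
- cheek_a (a joint): How far the +x cheek is pushed outward, m: starts at 0 to 0.0008, stop at 0.009. About 9 N moves it and it stays where left. The pot's foot has 4 mm of play under its lower edge and is caught there until it is 4 mm or more back. Tipping the pot 0.17 rad towards it pushes it back about 5.5 mm; beyond 0.2 rad the foot jams under the other cheek if that is not yet back.
- cheek_b_top (a point): The same edge of the equal cheek on the base's -x side.
- cheek_b (a joint): The same as cheek_a for the cheek on the base's -x side, pushed outward in the base's -x direction.
- pot: White paint pot with a thick black cap, upright in the holder, 82 mm tall, about 0.1 kg; origin at the centre of its underside (14 mm above the bench at the start), z up its axis, round so yaw is arbitrary. Foot 40 mm diameter, 4 mm high; body 32 mm diameter up to 60 mm; cap 35 mm diameter from 60 to 82 mm, the place to grip.
- plate: Round white ceramic plate, 220 mm across, rim 18 mm high, lying loose on the bench (0.45 kg); origin at the centre of its underside. Its flat inner floor is 5 mm above the bench and about 60 mm in radius.
- glue_bottle: Bystander: white glue bottle with a red tip, 60 mm diameter, 176 mm tall; origin at the centre of its underside.
- dropper: Bystander: small grey dropper bottle, 25 mm diameter, 78 mm tall; origin at the centre of its underside.
- bell: Bystander: black model bell, 68 mm diameter, 58 mm tall; origin at the centre of its underside.
- bridge: Bystander: dark wooden model footbridge, 112 x 73 mm, 51 mm tall; origin at the centre of its underside.

How it is judged:
By the outcome, as a careful person would: the job done as asked, in the order asked, and still so for the second after the job is handed in, with the robot touching nothing.
It also fails if it takes over 56 s, if anything falls off the work surface, if the arm or the gripper's body presses on something with over 40 N, if the wrist force passes 120 N, or if a joint passes its speed limit or range.

### The arm

A 7-joint arm with a two-finger parallel gripper is mounted at the origin on the work surface. World frame = base frame: x ahead of the robot, y to its left, z up, the work surface at z = 0. Lengths are in m, angles in rad, forces in N, time in s.
With the tool pointing down it reaches from about 0.425 to 0.875 m from the base axis. Payload 9.9 kg.
Tool frame: the origin (TCP) lies midway between the tips of the shut fingers; the grasp point (between the pads) lies ctrl.hold_point_z behind it (ctrl.hold_point_z is the distance from the TCP to the grasp point, in m); z points along the fingers, y is the line along which they close (so a half turn about z gives the same grasp; the last joint's range is limited). The gripper opens to 85 mm and grips with 20 to 120 N. Pads are 22 mm wide; open, the fingers measure 114 mm over their backs; the gripper's body (76 mm by 85 mm) begins 54 mm behind the grasp point. The pads swing forward as they close: fully open they stand 13 mm farther back than shut.
Start: joints at [1.113, 0.576, 0.025, 1.437, -0.015, 1.129, -0.057], TCP at [0.246, -0.628, 0.231] pointing down, gripper open.
Joint ranges: [-2.76, 2.76], [-0.34, 2.15], [-1.52, 1.57], [0.19, 2.46], [-1.09, 4.23], [0.17, 1.99], [-2.82, 2.82]. Speed limits (rad/s): [2.22, 2.22, 3.01, 3.01, 3.14, 3.14, 3.14].

### API

Orientations are given as a unit quaternion [x, y, z, w].
In Python, from station import ctrl gives the robot as it stands.
- The arm moves only by the tool hand_motion, called after "Request:" as name([rows], argument=value, ...), one row to a line, values as JSON. Schema: {"type":"object","properties":{"plan":{"type":"array","items":{"type":"array","items":{"type":"number"},"minItems":7,"maxItems":7},"minItems":1,"maxItems":20},"clamp_n":{"type":"number"},"only":{"type":"string"},"quiet":{"type":"boolean"},"lines":{"type":"string"}},"required":["plan"],"additionalProperties":false}. plan is a list of rows, 1 to 20 of them, each of 7 numbers: dx, dy, dz in m, then a rotation vector rx, ry, rz in rad, then the opening from 0.0 (shut) to 1.0 (fully open); each row is the pose to reach, as a shift and turn from the pose commanded when the call began, along the tool's axes at that moment; what a row does not reach only later rows make up. A row lasts 1/10 s, in which the tool goes at most 0.05 m and 0.15 rad, less where a joint would pass 70% of its speed; a pose out of reach is approached as far as the arm can. The fingers move at their own pace and stop on an object; clamp_n is the grip in N (left out, the last holds). Time passes only in rows, so rows that do not move let the fingers close. The tool returns the time, the measured TCP pose, the force, the opening and the grip force at its end. only (a regular expression) keeps the lines of the reply that match it, lines (a string "A,B") keeps lines A to B, and quiet returns only ok. Input that does not fit is refused with a message, and nothing moves.
- ctrl.read_state(): the state, without advancing time (a new reading comes with each control period).
- ctrl.read_camera(name): name is "scene" or "top" or "wrist"; returns a dict with "img" (480x640x3 uint8, red, green, blue), "fov_y" (degrees; the focal length in pixels is half the picture's height over the tangent of half this angle, whatever the lens; pixels are square), "cx", "cy" (the principal point, pixels), "dist" ([k1, k2, p1, p2, k3] as OpenCV has them; the pictures are not rectified), "rvec" (rotation vector, rad) and "tvec" (3), from world to camera coordinates, as OpenCV has them; the wrist camera has in their place "mount" (4x4, takes a point from camera to tool coordinates, whose origin is the TCP and whose axes are the flange's). Camera axes: x right, y down, z forward; pixel columns grow to the right and rows downward; lengths in m; the calibration is good to about 2 mm. A picture is of the moment at which its call begins: read the wrist's pose just before it. There is no depth.
- ctrl.sign_off(): hands the job in; it is judged then, once.
The state is a dict: "t": time; "joint_pos": joint angles; "joint_vel": joint speeds; "joint_efforts": joint torques, N m; "eef_pos": TCP position; "tcp_rot": TCP orientation; "ft_force": force on the tool from outside, world axes, zero at the start; "wrist_torque": the same for the moment, N m; "finger_gap": opening from 0.0 (shut) to 1.0 (fully open); "grasp_force": force on a finger pad.
Only numpy, scipy, OpenCV 4.12 (cv2) and the standard library are available. Lean on these libraries where they do the work, as an engineer would, in place of code of your own. Each camera call takes 0.05 s, during which the arm holds its last target. There are 200 camera calls.

## Working session

There is one attempt and no reset: what is moved stays moved. The work goes in short steps, Python scripts to look and compute and a tool call to move; the robot and the scene stay as the last step left them, time stands still between calls to the robot, and variables do not carry over. Pictures are saved under pics/ and viewed, at most 13 in all, crops included, and the job is handed in when it is done.

```bash
ls; mkdir -p pics; cat > h.py <<'E'
import numpy as np, cv2, pickle
from station import ctrl
from scipy.spatial.transform import Rotation as R
def K(c):
    f=240/np.tan(np.radians(c['fov_y'])/2); return np.array([[f,0,c['cx']],[0,f,c['cy']],[0,0,1.]])
def shot(n,fn):
    s=ctrl.read_state(); c=ctrl.read_camera(n)
    if n=='wrist':
        T=np.eye(4);T[:3,:3]=R.from_quat(s['tcp_rot']).as_matrix();T[:3,3]=s['eef_pos']; c['M']=T@c['mount']
    else:
        W=np.eye(4);W[:3,:3]=cv2.Rodrigues(np.array(c['rvec'],float))[0];W[:3,3]=np.ravel(c['tvec']);c['M']=np.linalg.inv(W)
    pickle.dump(c,open('pics/'+fn+'.pkl','wb')); cv2.imwrite('pics/'+fn+'.png',c['img'][:,:,::-1]); return c
def load(fn): return pickle.load(open('pics/'+fn+'.pkl','rb'))
def ray(c,uv):
    p=cv2.undistortPoints(np.array([[uv]],float),K(c),np.array(c['dist'],float))[0,0]
    d=c['M'][:3,:3]@np.array([p[0],p[1],1]); return c['M'][:3,3],d/np.linalg.norm(d)
def plane(c,uv,z):
    o,d=ray(c,uv); return o+d*(z-o[2])/d[2]
def tri(*cu):
    A=np.zeros((3,3));b=np.zeros(3);L=[ray(*x) for x in cu]
    for o,d in L:
        P=np.eye(3)-np.outer(d,d);A+=P;b+=P@o
    x=np.linalg.solve(A,b); return x,[np.linalg.norm((np.eye(3)-np.outer(d,d))@(x-o)) for o,d in L]
def proj(c,p):
    W=np.linalg.inv(c['M']);r=cv2.Rodrigues(W[:3,:3])[0]
    return cv2.projectPoints(np.array([p],float),r,W[:3,3],K(c),np.array(c['dist'],float))[0][0,0]
E
python3 - <<'E'
from h import *
for n in('scene','top','wrist'):
    c=shot(n,n+'0'); print(n,c['M'].round(3).tolist(),c['fov_y'])
s=ctrl.read_state();print(s,ctrl.hold_point_z)
E
```

```text
pics
station.py
scene [[0.738, 0.483, -0.472, 1.192], [0.675, -0.522, 0.521, -0.687], [0.005, -0.703, -0.711, 0.981], [0.0, 0.0, 0.0, 1.0]] 43.279237779579375
top [[0.013, -0.981, 0.195, 0.357], [-1.0, -0.014, -0.002, 0.004], [0.005, -0.195, -0.981, 1.321], [0.0, 0.0, 0.0, 1.0]] 48.64246357050667
wrist [[0.365, -0.887, -0.285, 0.319], [-0.931, -0.348, -0.109, -0.6], [-0.002, 0.305, -0.952, 0.373], [0.0, 0.0, 0.0, 1.0]] 60.16539485565678
{'t': 0.15, 'joint_pos': array([ 1.11319317,  0.57634177,  0.02488824,  1.43771002, -0.01500001,
        1.12902816, -0.0564851 ]), 'joint_vel': array([ 0.00127201, -0.00280965, -0.00123171, -0.00222954,  0.00098956,
       -0.00129492, -0.00091928]), 'joint_efforts': array([ 8.40915691e-04, -7.66261697e+01,  2.25217201e+00, -2.86183870e+01,
        1.56030175e-02,  9.82076162e-03, -2.38909564e-05]), 'eef_pos': array([ 0.24634179, -0.6280651 ,  0.23064149]), 'tcp_rot': array([ 9.82583116e-01,  1.85822486e-01, -1.62053490e-04, -6.30601271e-04]), 'ft_force': array([ 0.7003344 , -0.3597815 , -0.23711484]), 'wrist_torque': array([ 0.05146129, -0.01521676, -0.01740379]), 'grasp_force': 0.0, 'finger_gap': 1.0014423333242997} 0.0187
```

View pics/scene0.png

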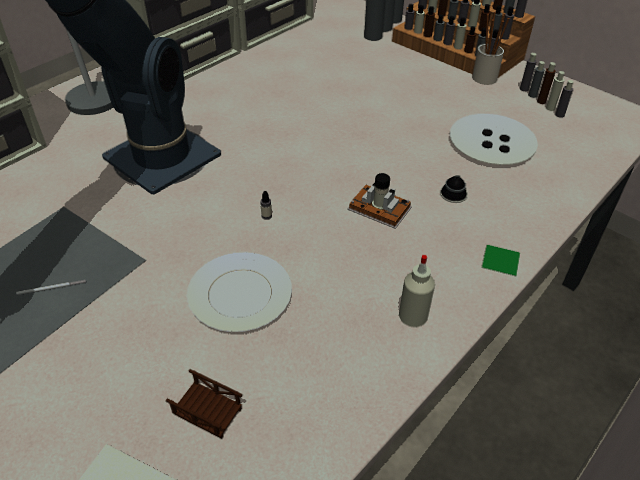

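View pics/top0.png

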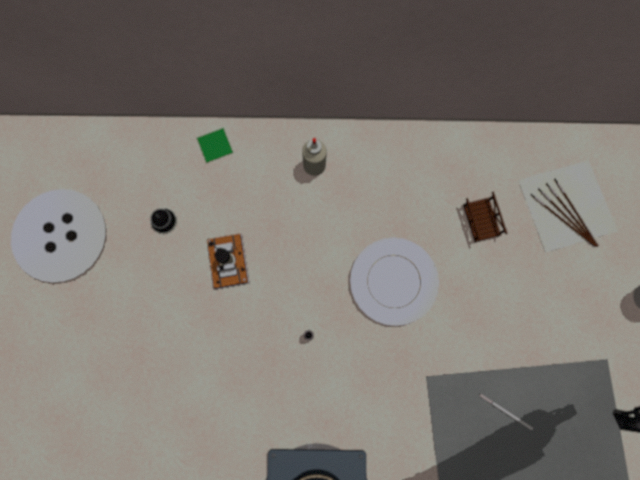

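The scene view shows the pot cap at about (381,180) and the plate at about (240,292). In the top view they are at (223,256) and (394,282). Next I'll zoom in on the holder and triangulate roughly.

```bash
python3 - <<'E'
from h import *
s=load('scene0');t=load('top0')
print('cap',tri((s,(382,178)),(t,(223,256))))
for n,a,b in(('holder',(380,203),(227,261)),('plate',(240,292),(394,282)),('bell',(454,188),(163,220)),('drop',(266,195),(308,334)),('glue',(424,258),(313,141)),('bridge',(206,405),(483,219))): print(n,plane(s,a,.02)[:2],plane(t,b,.02)[:2],tri((s,a),(t,b))[0])
a=cv2.resize(s['img'][160:240,335:425],None,fx=5,fy=5,interpolation=cv2.INTER_CUBIC)[:400]
b=cv2.resize(t['img'][225:295,190:260],None,fx=5,fy=5,interpolation=cv2.INTER_CUBIC)
o=np.zeros((400,800,3),np.uint8);o[:,:450]=a;o[:350,450:800]=b
cv2.imwrite('pics/crop0.png',o[:,:,::-1])
E
```

```text
cap (array([0.56136217, 0.22684196, 0.09472929]), [np.float64(0.0026000223107553117), np.float64(0.00260002231075521)])
holder [0.56524683 0.22790553] [0.55940189 0.22784792] [0.56147106 0.23004072 0.01583689]
plate [ 0.5257611  -0.19063745] [ 0.5128283  -0.18538083] [ 0.51562438 -0.18563358  0.00732609]
bell [0.66514728 0.3978742 ] [0.66145399 0.39397276] [0.66353494 0.39606043 0.01929575]
drop [0.34264252 0.06198091] [0.38395181 0.02416758] [0.38370668 0.0242973  0.06722136]
glue [0.75019675 0.14975244] [0.87736829 0.01957863] [0.81842826 0.01854563 0.16953875]
bridge [ 0.6764719  -0.41049418] [ 0.67554646 -0.41299907] [ 0.67608207 -0.41169331  0.02084475]
```

View pics/crop0.png

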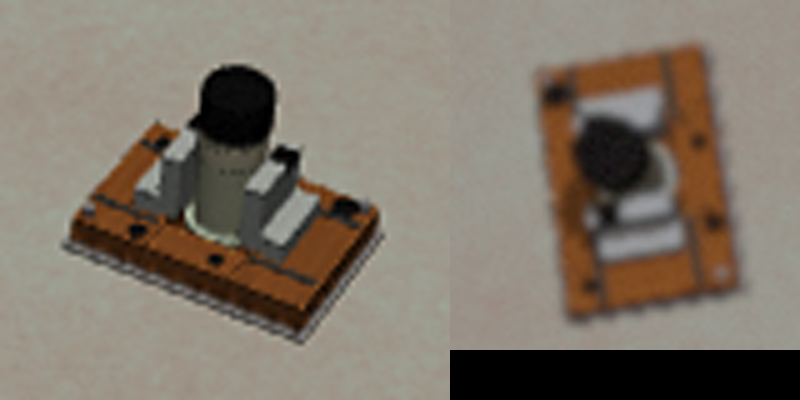

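The base's long axis runs nearly along world x, turned about 8°. I'll move above the pot for wrist views.

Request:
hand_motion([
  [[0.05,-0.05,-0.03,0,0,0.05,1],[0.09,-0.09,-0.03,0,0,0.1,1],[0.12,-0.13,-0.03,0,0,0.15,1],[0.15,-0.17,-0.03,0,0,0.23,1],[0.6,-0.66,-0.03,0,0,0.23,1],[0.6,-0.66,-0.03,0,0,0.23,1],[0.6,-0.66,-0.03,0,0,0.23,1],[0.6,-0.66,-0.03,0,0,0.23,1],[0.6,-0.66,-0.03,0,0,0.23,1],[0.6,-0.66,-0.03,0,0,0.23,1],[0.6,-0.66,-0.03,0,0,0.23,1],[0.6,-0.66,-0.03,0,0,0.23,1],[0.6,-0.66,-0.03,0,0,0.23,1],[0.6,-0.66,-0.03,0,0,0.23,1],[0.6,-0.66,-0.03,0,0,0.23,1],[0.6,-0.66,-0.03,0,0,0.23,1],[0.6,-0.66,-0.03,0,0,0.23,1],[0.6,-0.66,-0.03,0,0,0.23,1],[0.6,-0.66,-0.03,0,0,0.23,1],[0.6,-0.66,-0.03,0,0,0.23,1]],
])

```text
refused: plan[0]: the value is too long (schema: maxItems 7). Nothing was moved.
```

Refused on format, not on reach. It needs a list of rows, each a list of 7 numbers.

Request:
hand_motion([
  [0.05,-0.05,-0.03,0,0,0.05,1],
  [0.09,-0.09,-0.03,0,0,0.1,1],
  [0.12,-0.13,-0.03,0,0,0.15,1],
  [0.15,-0.17,-0.03,0,0,0.23,1],
  [0.6,-0.66,-0.03,0,0,0.23,1],
  [0.6,-0.66,-0.03,0,0,0.23,1],
  [0.6,-0.66,-0.03,0,0,0.23,1],
  [0.6,-0.66,-0.03,0,0,0.23,1],
  [0.6,-0.66,-0.03,0,0,0.23,1],
  [0.6,-0.66,-0.03,0,0,0.23,1],
  [0.6,-0.66,-0.03,0,0,0.23,1],
  [0.6,-0.66,-0.03,0,0,0.23,1],
  [0.6,-0.66,-0.03,0,0,0.23,1],
  [0.6,-0.66,-0.03,0,0,0.23,1],
  [0.6,-0.66,-0.03,0,0,0.23,1],
  [0.6,-0.66,-0.03,0,0,0.23,1],
  [0.6,-0.66,-0.03,0,0,0.23,1],
  [0.6,-0.66,-0.03,0,0,0.23,1],
  [0.6,-0.66,-0.03,0,0,0.23,1],
  [0.6,-0.66,-0.03,0,0,0.23,1],
])

```text
t: 2.15
eef_pos: [0.5637, 0.2062, 0.2605]
tcp_rot: [0.997, 0.073, -0.001, 0.0]
ft_force: [0.4, -1.1, -0.1]
finger_gap: 0.998
grasp_force: 0.0
```

```bash
python3 - <<'E'
from h import *
c=shot('wrist','w1'); print(ctrl.read_state()['t'],ctrl.read_state()['joint_pos'].round(2))
E
```

```text
2.2 [-0.29  0.44 -0.21  1.6   0.1   1.12 -1.95]
```

View pics/w1.png

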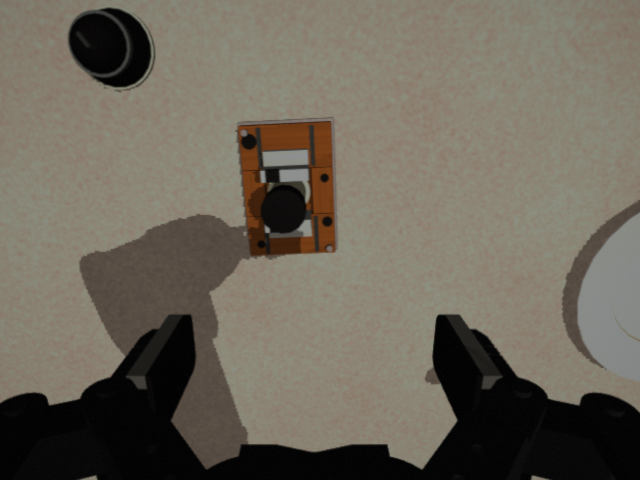

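The wrist view shows the cap at (283,209), with the holder corners near (240,124), (333,119), (336,250) and (250,256). I'll take a second view from a shifted place.

Request:
hand_motion([
  [-0.04,0.02,0.02,0,0,0,1],
  [-0.06,0.06,0.04,0,0,0,1],
  [-0.06,0.06,0.04,0,0,0,1],
])

```text
t: 2.5
eef_pos: [0.5096, 0.1286, 0.2192]
tcp_rot: [0.998, 0.068, -0.003, 0.003]
ft_force: [-0.0, -0.4, 0.9]
finger_gap: 1.002
grasp_force: 0.0
```

```bash
python3 - <<'E'
from h import *
c=shot('wrist','w2')
o=[]
for n,z in(('w1',1),('w2',1)):
    c=load(n);g=c['img'].max(2)
    m=((g<45)*255).astype(np.uint8); m[300:]=0
    m=cv2.morphologyEx(m,cv2.MORPH_OPEN,np.ones((9,9)))
    for k in cv2.findContours(m,0,1)[0]:
        if cv2.contourArea(k)>600: print(n,cv2.fitEllipse(k))
    hsv=cv2.cvtColor(c['img'],cv2.COLOR_RGB2HSV)
    w=((hsv[:,:,1]>130)&(hsv[:,:,2]>50)&(hsv[:,:,0]<20)).astype(np.uint8)*255
    w=cv2.morphologyEx(w,cv2.MORPH_CLOSE,np.ones((15,15)));w=cv2.morphologyEx(w,cv2.MORPH_OPEN,np.ones((9,9)))
    k=max(cv2.findContours(w,0,1)[0],key=cv2.contourArea);r=cv2.minAreaRect(k);print(r)
    for p in cv2.boxPoints(r): print(p.round(1),plane(c,p,.02).round(4))
    x,y=map(int,r[0]);x0=min(max(x-95,0),450);y0=min(max(y-95,0),290);o.append(cv2.resize(c['img'][y0:y0+190,x0:x0+190],(400,400),interpolation=cv2.INTER_CUBIC));print(x0,y0)
cv2.imwrite('pics/crop1.png',np.hstack(o)[:,:,::-1])
E
```

```text
w1 ((283.0669250488281, 208.67774963378906), (44.484127044677734, 48.72216796875), 15.67613697052002)
w1 ((127.81968688964844, 52.503517150878906), (42.94609069824219, 69.51764678955078), 4.487787246704102)
w1 ((97.9491958618164, 43.20521926879883), (53.48743438720703, 62.948516845703125), 145.1378936767578)
((287.2783203125, 188.34390258789062), (130.37608337402344, 92.03856658935547), 87.27368927001953)
[238.2 125.4] [0.6141 0.2818 0.02  ]
[330.1 121. ] [0.6297 0.201  0.02  ]
[336.3 251.3] [0.5089 0.1757 0.02  ]
[244.4 255.6] [0.4912 0.2645 0.02  ]
192 93
w2 ((165.37393188476562, 124.24906921386719), (58.90251159667969, 71.140625), 159.7362060546875)
((191.71646118164062, 116.4258804321289), (165.90773010253906, 111.09678649902344), 84.0938491821289)
[127.9  39.6] [0.6141 0.2827 0.02  ]
[238.4  28.2] [0.6329 0.2009 0.02  ]
[255.5 193.2] [0.5098 0.1767 0.02  ]
[145.  204.7] [0.4876 0.2684 0.02  ]
96 21
```

View pics/crop1.png

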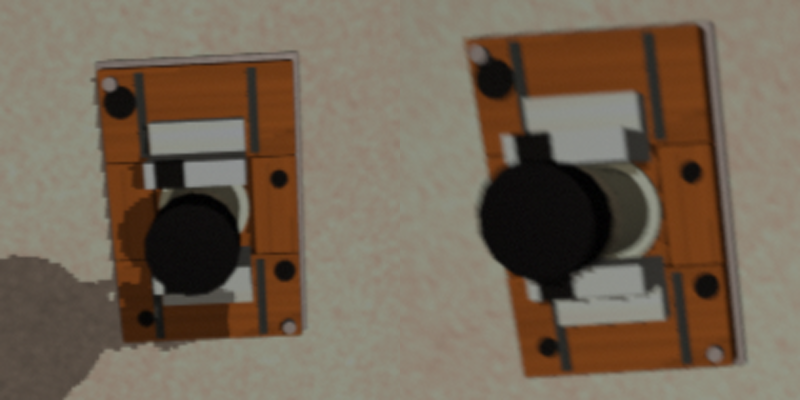

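```bash
python3 - <<'E'
from h import *
a=load('w1');b=load('w2');f=400/190
A=[np.array(p)/f+(192,93) for p in((97,70),(294,62),(299,333),(123,341))]
B=[np.array(p)/f+(96,21) for p in((64,38),(297,25),(335,362),(125,376))]
PA=np.array([plane(a,p,.02) for p in A]);PB=np.array([plane(b,p,.02) for p in B])
for P in(PA,PB):
    print(P[:,:2].round(4).tolist(),'c',P.mean(0).round(4),'len',[np.linalg.norm(P[i]-P[(i+1)%4]).round(4) for i in range(4)])
    for i,j in((3,0),(2,1)): d=P[j]-P[i];print('yaw long',np.degrees(np.arctan2(d[1],d[0])))
    for i,j in((1,0),(2,3)): d=P[j]-P[i];print('yaw short-90',np.degrees(np.arctan2(d[1],d[0]))-90)
print('tri corners',[tri((a,p),(b,q))[0].round(4).tolist() for p,q in zip(A,B)])
print('cap',tri((a,(283.1,208.7)),(b,(164.9,124.8))), plane(a,(283.1,208.7),.085),plane(b,(164.9,124.8),.085))
print(a['M'][:3,3],b['M'][:3,3])
s=ctrl.read_state();print(R.from_quat(s['tcp_rot']).as_matrix().round(4),s['eef_pos'])
E
```

```text
[[0.6133, 0.2818], [0.6287, 0.1995], [0.5087, 0.1779], [0.4928, 0.2587]] c [0.5609 0.2295 0.02  ] len [np.float64(0.0838), np.float64(0.1219), np.float64(0.0824), np.float64(0.1227)]
yaw long 10.84028272348622
yaw long 10.17884776964176
yaw short-90 10.552021287630808
yaw short-90 11.112216085773085
[[0.6144, 0.2838], [0.6296, 0.2017], [0.51, 0.177], [0.4932, 0.2598]] c [0.5618 0.2306 0.02  ] len [np.float64(0.0836), np.float64(0.122), np.float64(0.0844), np.float64(0.1236)]
yaw long 11.227355153057813
yaw long 11.634971928349703
yaw short-90 10.47505332991372
yaw short-90 11.51468128657315
tri corners [[0.6138, 0.2806, 0.0276], [0.6287, 0.2, 0.0283], [0.5092, 0.1775, 0.0193], [0.4943, 0.2583, 0.0241]]
cap (array([0.56204843, 0.22970704, 0.09122251]), [np.float64(0.00010110716850799778), np.float64(0.00010110716850795174)]) [0.56038076 0.23000627 0.085     ] [0.56155293 0.23172487 0.085     ]
[0.64094944 0.21715458 0.4032429 ] [0.5875142  0.13959104 0.3615951 ]
[[ 0.9906  0.1369 -0.0023]
 [ 0.1368 -0.9906 -0.0032]
 [-0.0027  0.0028 -1.    ]] [0.51159565 0.13187993 0.22067739]
```

```bash
cat >> h.py <<'E'
def goal(p,yaw):
    s=ctrl.read_state();M=R.from_quat(s['tcp_rot']).as_matrix();y=np.radians(yaw)
    G=np.array([[np.cos(y),np.sin(y),0],[np.sin(y),-np.cos(y),0],[0,0,-1]])
    print('d',(M.T@(np.array(p)-s['eef_pos'])).round(4),'rot',R.from_matrix(M.T@G).as_rotvec().round(4),'t',s['t'],'ft',s['ft_force'].round(1))
E
```

Request:
hand_motion([
  [0,0,0,0,0,0,1],
  [0,0,0,0,0,0,1],
])

```text
t: 2.75
eef_pos: [0.514, 0.1374, 0.222]
tcp_rot: [0.997, 0.072, 0.001, -0.0]
ft_force: [0.2, 0.4, -0.2]
finger_gap: 1.001
grasp_force: 0.0
```

```bash
python3 -c "
from h import *
goal((.561,.2303,.14),10.9)"
```

```text
d [ 0.0597 -0.0852  0.0821] rot [-0.0005 -0.0015 -0.0468] t 2.75 ft [ 0.2  0.4 -0.2]
```

Request:
hand_motion([
  [0.03,-0.04,0.03,0,0,-0.047,1],
  [0.05,-0.07,0.06,0,0,-0.047,1],
  [0.06,-0.085,0.082,0,0,-0.047,1],
  [0.06,-0.085,0.082,0,0,-0.047,1],
  [0.06,-0.085,0.082,0,0,-0.047,1],
  [0.06,-0.085,0.082,0,0,-0.047,1],
  [0.06,-0.085,0.082,0,0,-0.047,1],
])

```text
t: 3.45
eef_pos: [0.5611, 0.2291, 0.1407]
tcp_rot: [0.996, 0.095, 0.001, -0.0]
ft_force: [0.9, 0.4, -0.8]
finger_gap: 0.995
grasp_force: 0.0
```

```bash
python3 - <<'E'
from h import *
c=shot('wrist','w3')
goal((.561,.2303,.064),10.9)
g=c['img'].max(2)
m=((g<45)*255).astype(np.uint8); m[340:]=0
m=cv2.morphologyEx(m,cv2.MORPH_OPEN,np.ones((15,15)))
for k in cv2.findContours(m,0,1)[0]:
    if cv2.contourArea(k)>600: print(cv2.fitEllipse(k), plane(c,cv2.fitEllipse(k)[0],.087))
f=lambda x,y,z:np.array([.561,.2303,z])+R.from_euler('z',10.9,degrees=True).apply([x,y,0])
v=c['img'].copy()
for x,y in((62,42),(62,-42),(-62,-42),(-62,42)): cv2.circle(v,tuple(map(int,proj(c,f(x/1e3,y/1e3,.02)).round())),3,(0,255,0),1)
th=np.linspace(0,6.28,60)
for z in(.096,.074):
  for q in th: cv2.circle(v,tuple(map(int,proj(c,f(.0175*np.cos(q),.0175*np.sin(q),z)).round())),0,(0,255,255),-1)
cv2.imwrite('pics/w3o.png',v[:,:,::-1])
E
```

```text
d [ 0.0001 -0.0012  0.0766] rot [ 0.     -0.0019 -0.0007] t 3.5 ft [-0.6  0.7  0.1]
((449.8916015625, 328.1329345703125), (26.07473373413086, 33.21399688720703), 98.16605377197266) [0.53989328 0.15049665 0.087     ]
((177.60186767578125, 327.72900390625), (27.175495147705078, 34.14460754394531), 81.41695404052734) [0.51266702 0.29388412 0.087     ]
((310.81842041015625, 266.2397155761719), (71.4282455444336, 75.86063385009766), 5.326668739318848) [0.56086055 0.23030694 0.087     ]
((93.48381805419922, 35.93355178833008), (46.03597640991211, 85.09458923339844), 33.256858825683594) [0.64830844 0.34276733 0.087     ]
((42.760719299316406, 20.169912338256836), (49.9040641784668, 88.24668884277344), 93.98055267333984) [0.65059092 0.36460357 0.087     ]
```

View pics/w3o.png

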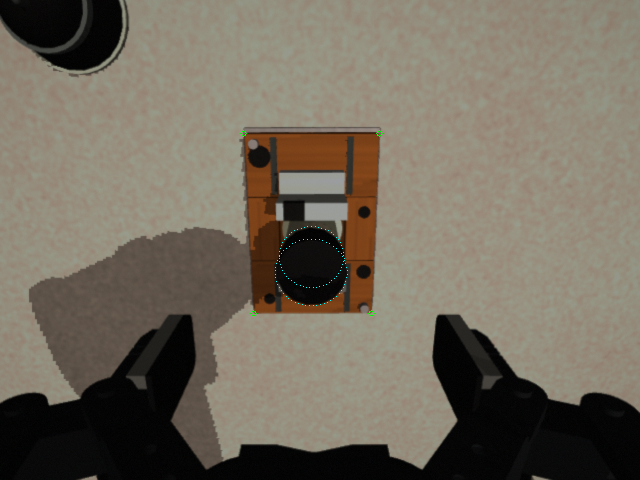

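The projected model agrees with the picture: deck corners and cap both line up, with the cap centre at (311,266). I'll descend and grip.

Request:
hand_motion([
  [0,-0.001,0.03,0,0,0,1],
  [0,-0.001,0.055,0,0,0,1],
  [0,-0.001,0.076,0,0,0,1],
  [0,-0.001,0.076,0,0,0,1],
  [0,-0.001,0.076,0,0,0,1],
  [0,-0.001,0.076,0,0,0,0.6],
  [0,-0.001,0.076,0,0,0,0.3],
  [0,-0.001,0.076,0,0,0,0.3],
  [0,-0.001,0.076,0,0,0,0.3],
  [0,-0.001,0.076,0,0,0,0.3],
  [0,-0.001,0.076,0,0,0,0.3],
  [0,-0.001,0.076,0,0,0,0.3],
], clamp_n=60)

```text
t: 4.7
eef_pos: [0.5608, 0.231, 0.0642]
tcp_rot: [0.995, 0.095, 0.001, -0.0]
ft_force: [-0.3, -0.4, 5.8]
finger_gap: 0.395
grasp_force: 59.0
```

```bash
python3 -c "
from h import *
goal((.561,.2303,.064),10.9)
s=ctrl.read_state();print(s['wrist_torque'])"
```

```text
d [0.     0.0008 0.0002] rot [-0.0002 -0.0015  0.0004] t 4.7 ft [-0.3 -0.4  5.8]
[-0.15339213  0.16078938 -0.0046976 ]
```

Gripped. First I tip towards +x (tool −ry), pivoting about the rib.

Request:
hand_motion([
  [0.002,0,0,0,-0.04,0,0.3],
  [0.004,0,0,0,-0.08,0,0.3],
  [0.006,0,0.0002,0,-0.12,0,0.3],
  [0.0075,0,0.0003,0,-0.15,0,0.3],
  [0.0085,0,0.0004,0,-0.17,0,0.3],
  [0.0085,0,0.0004,0,-0.17,0,0.3],
  [0.0085,0,0.0004,0,-0.17,0,0.3],
  [0.0085,0,0.0004,0,-0.17,0,0.3],
  [0.0085,0,0.0004,0,-0.17,0,0.3],
])

```text
t: 5.6
eef_pos: [0.5679, 0.2325, 0.0639]
tcp_rot: [0.992, 0.095, -0.085, 0.008]
ft_force: [-4.3, -0.9, 9.3]
finger_gap: 0.392
grasp_force: 60.1
```

```bash
python3 -c "
from h import *
goal((.561,.2303,.064),10.9)
s=ctrl.read_state();print(s['wrist_torque'])
shot('wrist','w4')"
```

```text
d [-0.0071  0.0009  0.0011] rot [-0.      0.1711  0.0008] t 5.6 ft [-4.3 -0.9  9.3]
[-0.17784531  1.02114727  0.01875864]
```

View pics/w4.png

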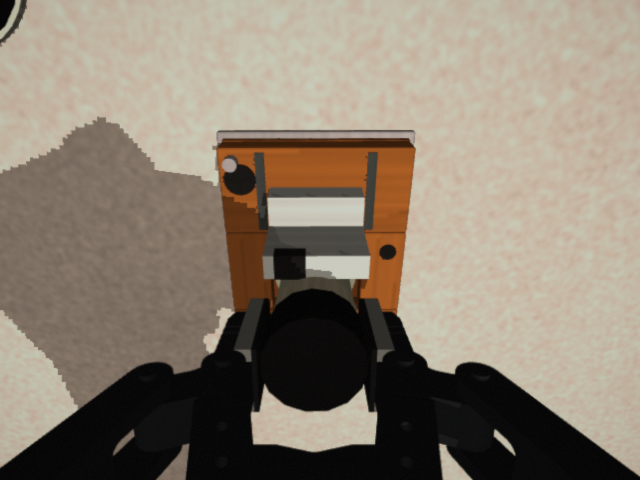

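The cap is at (315,350), tipped up. The +x cheek's top face runs over rows 252–278, columns 264–369, and its lower block over rows 197–227. I'll turn these into an offset.

```bash
cat >> h.py <<'E'
Rb=R.from_euler('z',10.9,degrees=True)
def bx(c,uv,z): return (Rb.inv().apply(plane(c,uv,z)-[.561,.2303,0])*1e3).round(2)
E
python3 - <<'E'
from h import *
c=load('w4'); g=c['img'].astype(int).max(2)
for u in (330,350,365): print(u,[int(v) for v in g[190:290,u]])
for uv,z in(((340,278),.058),((340,252),.058),((316,197),.033),((316,227),.033),((218,147),.02),((414,147),.02)): print(uv,bx(c,uv,z))
E
```

```text
330 [76, 76, 76, 76, 77, 78, 89, 136, 196, 201, 200, 199, 200, 202, 203, 203, 202, 204, 205, 205, 204, 204, 202, 202, 203, 202, 201, 202, 199, 197, 197, 200, 201, 202, 200, 185, 115, 79, 74, 73, 76, 78, 78, 76, 76, 75, 73, 73, 72, 74, 75, 74, 77, 79, 76, 75, 72, 74, 73, 73, 72, 74, 74, 76, 78, 109, 175, 201, 203, 203, 204, 203, 203, 204, 204, 203, 203, 204, 203, 203, 198, 177, 132, 126, 127, 132, 126, 126, 114, 79, 72, 71, 71, 71, 72, 73, 72, 71, 72, 71]
350 [76, 77, 75, 77, 77, 75, 83, 136, 197, 202, 202, 201, 201, 203, 203, 203, 203, 205, 204, 204, 205, 205, 203, 203, 203, 202, 203, 201, 201, 199, 198, 201, 202, 202, 201, 185, 114, 80, 73, 74, 74, 77, 78, 79, 77, 75, 75, 72, 72, 74, 74, 74, 77, 78, 77, 75, 72, 74, 74, 73, 73, 73, 74, 73, 73, 110, 176, 200, 202, 203, 202, 203, 202, 202, 203, 203, 203, 203, 203, 202, 203, 202, 202, 203, 202, 202, 202, 202, 188, 137, 127, 124, 118, 105, 95, 91, 79, 69, 66, 64]
365 [146, 131, 125, 114, 136, 129, 88, 92, 118, 111, 100, 104, 113, 112, 101, 99, 100, 97, 85, 83, 84, 84, 75, 74, 70, 76, 70, 66, 66, 72, 69, 62, 60, 63, 64, 63, 63, 62, 63, 73, 107, 130, 106, 130, 138, 131, 119, 110, 88, 85, 80, 79, 77, 78, 77, 75, 74, 73, 74, 73, 73, 74, 75, 75, 78, 109, 175, 201, 202, 202, 203, 202, 203, 203, 202, 202, 202, 202, 203, 203, 203, 203, 202, 203, 202, 203, 202, 201, 185, 111, 96, 96, 100, 103, 106, 118, 148, 152, 154, 163]
(340, 278) [21.43 -9.39 58.  ]
(340, 252) [32.83 -9.06 58.  ]
(316, 197) [44.57 -0.26 33.  ]
(316, 227) [30.9  -0.29 33.  ]
(218, 147) [61.81 40.79 20.  ]
(414, 147) [ 61.85 -41.29  20.  ]
```

Cheek a is about 5 mm back. The lower block edge reads 44.6 mm against 39.5, and the deck edge checks out. Now I tip towards −x, slightly further since cheek a is clear.

Request:
hand_motion([
  [-0.0043,0,0.0003,0,0.085,0,0.3],
  [-0.0084,0,0.001,0,0.17,0,0.3],
  [-0.0126,0,0.0018,0,0.255,0,0.3],
  [-0.0155,0,0.0024,0,0.31,0,0.3],
  [-0.0187,0,0.0032,0,0.37,0,0.3],
  [-0.0187,0,0.0032,0,0.37,0,0.3],
  [-0.0187,0,0.0032,0,0.37,0,0.3],
  [-0.0187,0,0.0032,0,0.37,0,0.3],
  [-0.0187,0,0.0032,0,0.37,0,0.3],
])

```text
t: 6.55
eef_pos: [0.5519, 0.2302, 0.0642]
tcp_rot: [0.99, 0.095, 0.101, -0.011]
ft_force: [5.0, 1.7, 3.1]
finger_gap: 0.394
grasp_force: 60.4
```

```bash
python3 - <<'E'
from h import *
goal((.561,.2303,.064),10.9)
s=ctrl.read_state();print(s['wrist_torque'])
c=shot('wrist','w5');t=shot('top','t5');shot('scene','s5')
v=c['img'].copy()
f=lambda x,y,z:tuple(map(int,proj(t,np.array([.561,.2303,z])+Rb.apply([x/1e3,y/1e3,0])).round()))
x=cv2.resize(t['img'][225:295,190:260],(400,400),interpolation=cv2.INTER_CUBIC)
s=load('s5')['img'];y=cv2.resize(s[160:240,335:415],(400,400),interpolation=cv2.INTER_CUBIC)
cv2.imwrite('pics/c5.png',np.hstack([x,y])[:,:,::-1])
E
```

```text
d [0.0087 0.0016 0.002 ] rot [-0.0018 -0.2043  0.0007] t 6.55 ft [5.  1.7 3.1]
[ 0.52786848 -1.0059091   0.0376009 ]
```

View pics/c5.png

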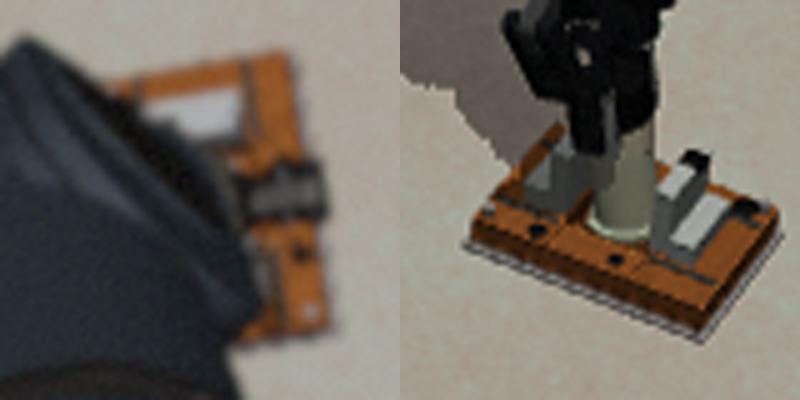

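In the scene crop (right half), the pot leans left onto cheek b, and cheek a on the right has a clear gap. The holder still sits on the base. I'll measure cheek b's shift in the scene view.

```bash
python3 - <<'E'
from h import *
a=load('scene0');b=load('s5')
P=lambda x,y,z:proj(a,np.array([.561,.2303,z])+Rb.apply([x/1e3,y/1e3,0]))
for x in(-16.5,-39.5): print(x,P(x,-20,.033).round(2),P(x-6,-20,.033).round(2),P(x,-20,.058).round(2))
# track the cheek's -y face by template shift along base x
A=cv2.cvtColor(a['img'],cv2.COLOR_RGB2GRAY);B=cv2.cvtColor(b['img'],cv2.COLOR_RGB2GRAY)
for r in (194,196,198,200): print(r,A[r,355:382].tolist(),B[r,355:382].tolist())
# check the same for right cheek
E
```

```text
-16.5 [369.65 199.89] [367.44 199.02] [370.35 191.87]
-39.5 [361.2  196.56] [359.01 195.7 ] [361.79 188.54]
194 [156, 154, 93, 75, 78, 79, 75, 71, 81, 123, 156, 157, 86, 68, 69, 70, 53, 51, 52, 47, 62, 69, 73, 76, 56, 78, 59] [164, 163, 102, 87, 42, 44, 74, 93, 93, 93, 52, 55, 56, 53, 48, 46, 49, 48, 50, 55, 58, 59, 59, 93, 94, 94, 94]
196 [101, 73, 75, 79, 77, 74, 75, 105, 159, 155, 157, 153, 65, 67, 69, 66, 52, 53, 53, 52, 64, 69, 73, 76, 78, 79, 80] [103, 74, 41, 42, 46, 79, 87, 92, 95, 87, 54, 54, 54, 52, 49, 48, 45, 47, 48, 54, 57, 59, 66, 92, 95, 93, 95]
198 [68, 78, 81, 76, 75, 79, 74, 64, 62, 80, 129, 131, 66, 68, 71, 67, 52, 52, 55, 55, 64, 71, 73, 77, 78, 79, 80] [38, 44, 46, 43, 46, 53, 55, 54, 52, 54, 52, 54, 56, 49, 47, 49, 48, 43, 31, 53, 73, 80, 87, 89, 94, 94, 96]
200 [56, 43, 36, 63, 75, 73, 49, 69, 69, 71, 69, 68, 68, 69, 68, 60, 54, 58, 88, 55, 65, 71, 75, 77, 78, 79, 77] [61, 50, 29, 39, 48, 46, 52, 56, 54, 55, 56, 54, 55, 51, 47, 44, 24, 19, 41, 50, 72, 78, 83, 89, 92, 95, 95]
```

Cheek b is about 6.5 mm back. One more tip towards +x to 0.2 rad pushes cheek a further, then I return upright.

Request:
hand_motion([
  [0.0052,0,0.0007,0,-0.1,0,0.3],
  [0.0103,0,0.0017,0,-0.2,0,0.3],
  [0.0154,0,0.0028,0,-0.3,0,0.3],
  [0.0206,0,0.0042,0,-0.4,0,0.3],
  [0.0206,0,0.0042,0,-0.4,0,0.3],
  [0.0206,0,0.0042,0,-0.4,0,0.3],
  [0.0206,0,0.0042,0,-0.4,0,0.3],
  [0.0154,0,0.0028,0,-0.3,0,0.3],
  [0.0103,0,0.0017,0,-0.2,0,0.3],
  [0.0103,0,0.0017,0,-0.2,0,0.3],
  [0.0103,0,0.0017,0,-0.2,0,0.3],
  [0.0103,0,0.0017,0,-0.2,0,0.3],
])

```text
t: 7.9
eef_pos: [0.5611, 0.2312, 0.0639]
tcp_rot: [0.995, 0.095, -0.001, 0.0]
ft_force: [-1.6, -0.0, 12.0]
finger_gap: 0.39
grasp_force: 61.5
```

```bash
python3 - <<'E'
from h import *
goal((.561,.2303,.064),10.9)
print(ctrl.read_state()['wrist_torque'])
c=shot('wrist','w6');b=shot('scene','s6'); g=c['img'].astype(int).max(2)
v=c['img'].copy()[100:460,100:500]; s=cv2.resize(b['img'][160:232,335:415],(400,360),interpolation=cv2.INTER_CUBIC)
cv2.imwrite('pics/c6.png',np.hstack([v,s])[:,:,::-1])
for u in(340,355): 
    col=g[:330,u];d=np.abs(np.diff(col));print(u,[(int(i),int(col[i-2]),int(col[i+3]),bx(c,(u,i+.5),.058)[0],bx(c,(u,i+.5),.033)[0]) for i in range(100,325) if d[i]>40 and d[i]>=d[i-2:i+3].max()])
E
```

```text
d [-0.0003  0.0008 -0.0001] rot [0.     0.0017 0.    ] t 7.9 ft [-1.6 -0.  12. ]
[0.13269986 0.49096338 0.01228131]
340 [(134, 187, 169, np.float64(68.51), np.float64(66.86)), (141, 172, 63, np.float64(66.12), np.float64(64.07)), (144, 82, 150, np.float64(65.09), np.float64(62.87)), (178, 153, 66, np.float64(53.09), np.float64(48.85)), (183, 66, 190, np.float64(51.28), np.float64(46.72)), (213, 190, 64, np.float64(40.1), np.float64(33.67)), (230, 61, 190, np.float64(33.53), np.float64(26.0)), (258, 187, 80, np.float64(22.34), np.float64(12.92))]
355 [(134, 188, 175, np.float64(68.51), np.float64(66.86)), (141, 179, 64, np.float64(66.12), np.float64(64.07)), (144, 79, 151, np.float64(65.09), np.float64(62.87)), (178, 153, 66, np.float64(53.09), np.float64(48.84)), (183, 66, 190, np.float64(51.27), np.float64(46.72)), (213, 189, 65, np.float64(40.09), np.float64(33.66)), (230, 64, 191, np.float64(33.53), np.float64(26.0)), (255, 190, 84, np.float64(23.56), np.float64(14.35))]
```

View pics/c6.png

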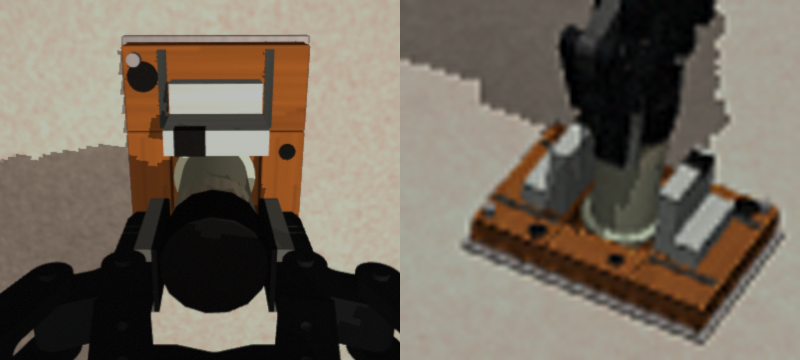

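Both cheeks are visibly clear of the foot: a is about 7 mm back and b about 6.5 mm. The holder is down. I'll lift slowly at first.

Request:
hand_motion([
  [0,0,-0.002,0,0,0,0.3],
  [0,0,-0.005,0,0,0,0.3],
  [0,0,-0.008,0,0,0,0.3],
  [0,0,-0.012,0,0,0,0.3],
  [0,0,-0.012,0,0,0,0.3],
])

```text
t: 8.5
eef_pos: [0.5605, 0.2309, 0.0757]
tcp_rot: [0.995, 0.095, 0.0, -0.0]
ft_force: [0.5, 0.8, -1.6]
finger_gap: 0.388
grasp_force: 60.7
```

The pull is free, at about 1 N. I'll continue up and measure the plate.

Request:
hand_motion([
  [0,0,-0.03,0,0,0,0.3],
  [0,0,-0.07,0,0,0,0.3],
  [0,0,-0.11,0,0,0,0.3],
  [0,0,-0.14,0,0,0,0.3],
  [0,0,-0.14,0,0,0,0.3],
  [0,0,-0.14,0,0,0,0.3],
])

```text
t: 9.1
eef_pos: [0.5602, 0.2308, 0.2156]
tcp_rot: [0.995, 0.095, 0.0, -0.0]
ft_force: [-0.2, -0.2, -1.8]
finger_gap: 0.389
grasp_force: 60.6
```

```bash
python3 - <<'E'
from h import *
for n,(u,v) in(('scene0',(240,292)),('top0',(394,282))):
    c=load(n);hsv=cv2.cvtColor(c['img'],cv2.COLOR_RGB2HSV)
    for r in ():pass
    lab=cv2.cvtColor(c['img'],cv2.COLOR_RGB2LAB).astype(int)
    m=(lab[:,:,2]<lab[v-20:v+20,u-15:u+15,2].mean()+3)&(lab[:,:,0]>110)
    m=(m*255).astype(np.uint8); w=np.zeros_like(m); cv2.circle(w,(u,v),75,255,-1); m&=w
    m=cv2.morphologyEx(cv2.morphologyEx(m,cv2.MORPH_CLOSE,np.ones((7,7))),cv2.MORPH_OPEN,np.ones((5,5)))
    k=max(cv2.findContours(m,0,2)[0],key=cv2.contourArea);h=cv2.convexHull(k);e=cv2.fitEllipse(h)
    P=np.array([plane(c,p[0].astype(float),.018)[:2] for p in h]);A=np.c_[2*P,np.ones(len(P))];x=np.linalg.lstsq(A,(P**2).sum(1),rcond=None)[0]
    print(n,e,'circle',x[:2].round(4),np.sqrt(x[2]+x[:2]@x[:2]).round(4))
goal((.5156,-.1856,.2158),10.9)
E
```

```text
scene0 ((241.3769073486328, 285.9495849609375), (67.27214813232422, 103.41508483886719), 91.93949127197266) circle [ 0.5121 -0.1748] 0.103
top0 ((392.2935791015625, 280.3590087890625), (82.64569091796875, 86.56766510009766), 25.366132736206055) circle [ 0.5184 -0.1821] 0.1047
d [-1.228e-01  4.004e-01 -3.000e-04] rot [-0.0001 -0.0008  0.0005] t 9.1 ft [-0.2 -0.2 -1.8]
```

Request:
hand_motion([
  [-0.02,0.03,-0.01,0,0,0,0.3],
  [-0.04,0.07,-0.02,0,0,0,0.3],
  [-0.18,0.3,-0.035,0,0,0,0.3],
  [-0.18,0.3,-0.035,0,0,0,0.3],
  [-0.18,0.3,-0.035,0,0,0,0.3],
  [-0.18,0.3,-0.035,0,0,0,0.3],
  [-0.18,0.3,-0.035,0,0,0,0.3],
  [-0.18,0.3,-0.035,0,0,0,0.3],
  [-0.18,0.3,-0.035,0,0,0,0.3],
  [-0.18,0.3,-0.035,0,0,0,0.3],
  [-0.18,0.3,-0.035,0,0,0,0.3],
])

```text
t: 10.2
eef_pos: [0.4405, -0.0966, 0.2496]
tcp_rot: [0.995, 0.096, -0.001, -0.0]
ft_force: [0.6, -0.4, -1.1]
finger_gap: 0.391
grasp_force: 60.6
```

```bash
python3 -c "
from h import *
shot('wrist','p1')"
```

Request:
hand_motion([
  [-0.02,0.04,0,0,0,0,0.3],
  [-0.03,0.08,0,0,0,0,0.3],
  [-0.03,0.12,0,0,0,0,0.3],
  [-0.03,0.15,0,0,0,0,0.3],
  [-0.03,0.15,0,0,0,0,0.3],
  [-0.03,0.15,0,0,0,0,0.3],
])

```text
t: 10.85
eef_pos: [0.4397, -0.25, 0.2496]
tcp_rot: [0.995, 0.095, -0.0, -0.001]
ft_force: [0.2, 0.7, -1.2]
finger_gap: 0.39
grasp_force: 60.6
```

```bash
python3 - <<'E'
from h import *
shot('wrist','p2')
a=load('p1');b=load('p2')
cv2.imwrite('pics/pp.png',cv2.resize(np.hstack([a['img'],b['img']]),(800,300),interpolation=cv2.INTER_AREA)[:,:,::-1])
E
```

```text
(no output)
```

View pics/pp.png

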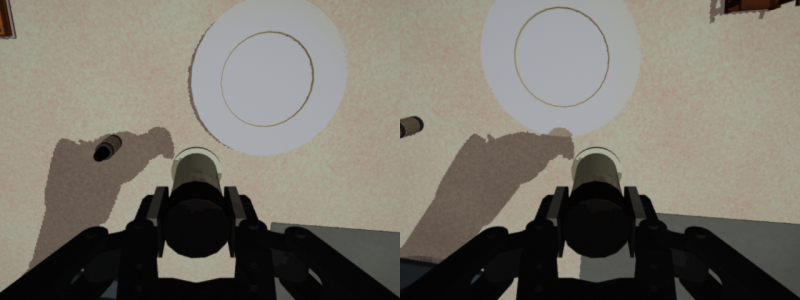

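Gold ring centres are at about (427,126) in the first view and (258,91) in the second (full-size pixels). I'll fit the ring and triangulate it.

```bash
python3 - <<'E'
from h import *
cs=[]
for n,u0 in(('p1',(427,126)),('p2',(258,91))):
    c=load(n);L=cv2.cvtColor(c['img'],cv2.COLOR_RGB2LAB).astype(int)
    yy,xx=np.mgrid[:480,:640];d=np.hypot(xx-u0[0],yy-u0[1])
    w=(d>60)&(d<95);m=w&(L[:,:,2]>np.median(L[:,:,2][w])+6)
    p=np.c_[xx[m],yy[m]].astype(np.float32);e=cv2.fitEllipse(p);cs.append((c,e[0]))
    P=np.array([plane(c,q,.006)[:2] for q in p[::5]]);A=np.c_[2*P,np.ones(len(P))];x=np.linalg.lstsq(A,(P**2).sum(1),rcond=None)[0]
    rad=np.sqrt(x[2]+x[:2]@x[:2]);print(len(p),e,x[:2].round(4),rad.round(4),np.std(np.hypot(*(P-x[:2]).T)).round(4))
print(tri(*cs))
E
```

```text
1600 ((427.0999450683594, 126.10044860839844), (142.90081787109375, 155.4459228515625), 34.91313171386719) [ 0.5156 -0.1861] 0.0663 0.0009
1885 ((258.42938232421875, 90.80900573730469), (149.3672332763672, 159.66744995117188), 162.69528198242188) [ 0.5156 -0.1855] 0.0663 0.001
(array([ 0.51903174, -0.18502415,  0.00709843]), [np.float64(4.6567755860956294e-05), np.float64(4.6567755860998666e-05)])
```

The plate centre is (0.5156, −0.1857), floor about 5–7 mm up. I'll move over it and come down to just above.

Request:
hand_motion([
  [0.03,-0.02,0,0,0,0,0.3],
  [0.06,-0.035,0.02,0,0,0,0.3],
  [0.087,-0.049,0.05,0,0,0,0.3],
  [0.087,-0.049,0.09,0,0,0,0.3],
  [0.087,-0.049,0.13,0,0,0,0.3],
  [0.087,-0.049,0.16,0,0,0,0.3],
  [0.087,-0.049,0.18,0,0,0,0.3],
  [0.087,-0.049,0.18,0,0,0,0.3],
  [0.087,-0.049,0.18,0,0,0,0.3],
])

```text
t: 11.8
eef_pos: [0.5158, -0.1849, 0.0707]
tcp_rot: [0.995, 0.096, -0.0, -0.0]
ft_force: [0.5, 0.1, -1.1]
finger_gap: 0.39
grasp_force: 60.6
```

```bash
python3 -c "
from h import *
goal((.5156,-.1857,.055),10.9);c=shot('wrist','q1');shot('scene','q1s')"
```

```text
d [-0.0004  0.0008  0.0157] rot [-0.0006  0.0001  0.0024] t 11.8 ft [ 0.5  0.1 -1.1]
```

Request:
hand_motion([
  [0,0,0.006,0,0,0,0.3],
  [0,0,0.01,0,0,0,0.3],
  [0,0,0.013,0,0,0,0.3],
  [0,0,0.015,0,0,0,0.3],
  [0,0,0.015,0,0,0,0.3],
])

```text
t: 12.4
eef_pos: [0.5155, -0.1862, 0.0553]
tcp_rot: [0.995, 0.095, -0.0, -0.0]
ft_force: [-0.9, -0.3, 1.1]
finger_gap: 0.393
grasp_force: 60.9
```

Request:
hand_motion([
  [0,0,0.001,0,0,0,0.3],
  [0,0,0.001,0,0,0,0.3],
  [0,0,0.001,0,0,0,0.3],
])

```text
t: 12.7
eef_pos: [0.5155, -0.1863, 0.0552]
tcp_rot: [0.995, 0.095, 0.0, 0.0]
ft_force: [-3.7, 1.1, 13.0]
finger_gap: 0.393
grasp_force: 62.3
```

```bash
python3 -c "
from h import *
shot('scene','q2s')
s=load('q2s')['img'];cv2.imwrite('pics/q2.png',cv2.resize(s[230:340,180:310],(780,660))[:600,:,::-1])"
```

```text
(no output)
```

View pics/q2.png

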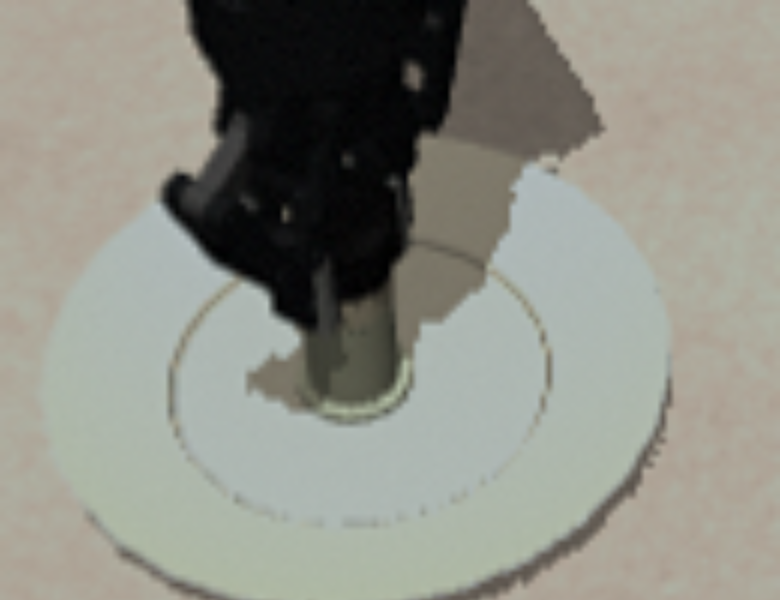

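The pot's foot stands on the plate floor inside the ring, upright, with firm contact (13 N). I'll relieve the pressure, open and retreat.

Request:
hand_motion([
  [0,0,-0.001,0,0,0,0.3],
  [0,0,-0.001,0,0,0,0.3],
  [0,0,-0.001,0,0,0,0.5],
  [0,0,-0.001,0,0,0,1],
  [0,0,-0.001,0,0,0,1],
  [0,0,-0.001,0,0,0,1],
  [0,0,-0.001,0,0,0,1],
  [0,0,-0.001,0,0,0,1],
  [0,0,-0.03,0,0,0,1],
  [0,0,-0.07,0,0,0,1],
  [0,0,-0.12,0,0,0,1],
  [-0.03,0.04,-0.15,0,0,0,1],
  [-0.04,0.08,-0.17,0,0,0,1],
  [-0.04,0.12,-0.17,0,0,0,1],
  [-0.04,0.15,-0.17,0,0,0,1],
  [-0.04,0.15,-0.17,0,0,0,1],
  [-0.04,0.15,-0.17,0,0,0,1],
])

```text
t: 14.45
eef_pos: [0.5044, -0.3412, 0.2238]
tcp_rot: [0.996, 0.095, -0.0, -0.0]
ft_force: [0.8, 0.2, 0.4]
finger_gap: 0.998
grasp_force: 0.0
```

```bash
python3 - <<'E'
from h import *
a=shot('wrist','f1');b=shot('scene','f1s')
cv2.imwrite('pics/f.png',cv2.resize(np.hstack([a['img'],b['img']]),(800,300),interpolation=cv2.INTER_AREA)[:,:,::-1])
E
```

```text
(no output)
```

View pics/f.png

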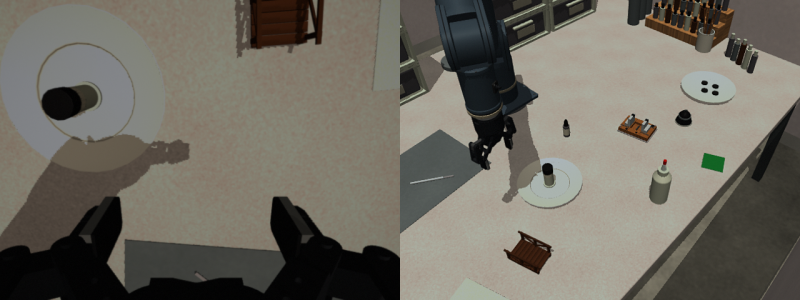

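The pot stands upright in the middle of the plate, at about (85,95) in the left view. The gripper is clear and the holder and bystanders are undisturbed, so I'll hand in.

```bash
python3 -c "
from station import ctrl
print(ctrl.sign_off())"
```

```text
the job is handed in; nothing more can be done
None
```

The pot was rocked free (cheeks about 7 mm and 6.5 mm back), lifted out with the holder still down, and left standing upright in the middle of the plate; the job was handed in at about 14.5 s, and no verdict came back.

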